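# Index the turret hook and hang the tool caddy

### The arm

A 6-joint arm with a two-finger parallel gripper is mounted at the origin on a cart in front of the work surface, level with it; the furniture and walls round the work are solid. World frame = base frame: x ahead of the robot, y to its left, z up, the work surface at z = 0. Lengths are in m, angles in rad, forces in N, time in s.
With the tool pointing down it reaches from about 0.275 to 0.825 m from the base axis. Payload 4.9 kg.
Tool frame: the origin (TCP) lies between the finger pads; the fingertips stand 14 mm ahead of it and the grasp point (between the pads) lies 5 mm behind it (arm.tip_extent is the distance from the TCP to the fingertips, in m); x points along the fingers, y is the direction in which the jaws open and shut, and the axes are right-handed (so a half turn about x gives the same grasp; the last joint's range is limited). The gripper opens to 85 mm and grips with 20 to 120 N. Pads are 22 mm wide; open, the fingers measure 114 mm over their backs; the gripper's body (76 mm by 85 mm) begins 54 mm behind the grasp point. The pads swing forward as they close: fully open they stand 13 mm farther back than shut.
Start: joints at [0.988, 0.326, -0.193, 1.052, 0, 1.437], TCP at [0.239, 0.496, 0.245] pointing down, gripper open.
Joint ranges: [-2.65, 2.65], [-0.97, 1.79], [-1.3, 1.35], [-1.93, 2.1], [-1.47, 1.37], [-3.14, 3.14]. Speed limits (rad/s): [2.57, 2.57, 3.14, 3.14, 3.14, 3.14].

### API

Orientations are given as a unit quaternion [w, x, y, z].
In Python, from bench import arm gives the robot as it stands.
- The arm moves only by the tool carry_out, never from a script. Its argument "steps" is a list that holds one entry, the list of rows, each a list of 5 numbers: the shift along the world's x, y, z in cm, then the turn about the world's z in rad, then the opening, from -1 (shut) to 1 (fully open). In form: [[[dx, dy, dz, twist, grip], ...]]. A call has 1 to 8 rows; each row is the pose to reach, as a shift and turn from the pose measured when the call began; what a row does not reach only later rows make up. A row lasts 1/12 s, in which the tool goes at most 41.7 mm and 7.16 degrees, less where a joint would pass 70% of its speed; a pose out of reach is approached as far as the arm can. A call with a gripper value outside its range is refused whole. The fingers move at their own pace and stop on an object; "grip_force" is the grip in N (left out, the last holds). Time passes only in rows, so rows that repeat a pose let the fingers close. It gives the time, the measured TCP pose, the force and the opening at its end, in the units of the state.
- arm.get_state(): the state, without advancing time (a new reading comes with each control period).
- arm.get_image(name): name is "scene" or "top"; returns a dict with "image" (384x512x3 uint8, red, green, blue), "z_map" (384x512 float32, m along the optical axis (not along the pixel's ray), 0 where there is no reading), "fx", "fy", "cx", "cy" (pixels), "R" (3x3) and "t" (3): a world point X has camera coordinates R X + t. Camera axes: x right, y down, z forward; pixel columns grow to the right and rows downward; lengths in m; the calibration is good to about 2 mm. A picture is of the moment at which its call begins.
- arm.job_done(): hands the job in, once; it reports no verdict.
The state is a dict: "t": time; "joint_pos": joint angles; "joint_vel": joint speeds; "joint_torque": joint torques, N m; "position": TCP position; "eef_rot": TCP orientation; "wrist_force": force on the tool from outside, world axes, zero at the start; "torque": the same for the moment, N m; "finger_gap": finger opening in m.
Only numpy, scipy, OpenCV 4.12 (cv2) and the standard library are available. Lean on these libraries where they do the work, as an engineer would, in place of code of your own. Each camera call takes 0.05 s, during which the arm holds its last target. There are 200 camera calls.

### The job

Push the swivelling hook on the stand gently round to the front side of the stand until its spring catch drops home, feeling for where it stops and not forcing it past; push with the fingers, do not clamp the hook. Then pick up the little wooden tool caddy by the tab on top, hang its wire bail in the dip of the hook and let it hang freely with the hook still caught. Leave the two pinch pots and the wooden stamp where they are.

Things in the scene. Friction and masses are not known exactly. Their poses are not given: they have to be found in the camera images.
- stand: The fixed hook stand: dark round foot of 124 mm diameter, 24 mm high, and an 18 mm steel post bearing the swivel head. Origin: centre of the foot's underside, on the vertical swivel axis. Its x axis points to its back, so its front is -x, roughly towards the robot. A block with the spring catch sticks out up to 75 mm behind the axis, 0.14 to 0.17 m above the table.
- head_top (a point): Top centre of the swivel head, on the axis, 182 mm above the table. The head: cam disc of 69 mm diameter at 156 mm height, hub of 36 mm diameter above it. Head and hook turn together with friction (about 3 N when pushed 70 mm from the axis) and stay where they are left. The axes turn with the hook, which points along -x.
- hook_seat (a point): On top of the hook's rod, in the bottom of the dip where the bail belongs; 85 mm from the axis, 166 mm above the table. z up, x back towards the axis. At the start the hook points 1.2 to 1.6 rad counter-clockwise (seen from above) from the stand's front, to the robot's right; it must be pushed clockwise seen from above.
- hook_tip (a point): Top of the hook's upturned tip, 110 mm from the axis, 194 mm above the table; same axes as hook_seat. The hook is an 8 mm steel rod: its centre line is level at 170 mm height from the hub to 62 mm from the axis, dips to 162 mm at 85 mm, then rises to the tip.
- catch (a joint): How far the spring catch (brass pin, black button, behind the head) is out, in m: about 0.003 riding on the cam, under 0.001 in its one notch. That lies unknown within 0.7 rad either side of the hook pointing to the stand's front: feel for it. Once it is in, pushing on meets a hard stop: the force climbs steeply from about 3 N. Stop at once, well below 20 N; forcing breaks the catch.
- caddy_tab (a point): Centre of the flat wooden grip tab on top of the caddy, 140 mm above the caddy's underside. The tab is 26 mm (its x) by 14 mm (its y) by 38 mm high; take it across the 14 mm. It stands on the middle of the bail's bar, its foot 19 mm below this point. z is up.
- caddy_bar (a point): Middle of the underside of the bail's bar, 115 mm above the caddy's underside, 25 mm below caddy_tab; same axes. It rests on hook_seat when the caddy hangs. The bar is 6 mm wire, straight and level for 44 mm along y. The opening below it, down to the tub's rim 65 mm lower, is free: the hook passes through it along x, either way round.
- caddy_tub (a point): Centre of the caddy's tub, 25 mm above its underside; same axes. The tub is open wood, 56 mm (x) by 66 mm (y) by 50 mm high. A rigid wire bail rises from the middle of its two y sides to the bar. The caddy is loose and weighs about 0.13 kg.
- pinch_pot_2_mid (a point): Centre of a grey clay pinch pot, 75x68x44 mm, a bystander standing between the stand and the slip jar.
- pinch_pot_3_mid (a point): Centre of a smaller grey clay pinch pot, 58x64x36 mm, a bystander.
- stamp_block_mid (a point): Centre of a wooden stamp with a knob, 34x34x58 mm high, a bystander at the right.

How it is judged:
By the outcome, as a careful person would: the job done as asked, in the order asked, and still so for the second after the job is handed in, with the robot touching nothing.
It also fails if it takes over 72 s, if anything falls off the work surface, if the arm or the gripper's body presses on something with over 40 N, if the wrist force passes 120 N, or if a joint passes its speed limit or range.

## Working session

There is one attempt and no reset: what is moved stays moved. The work goes in short steps, Python scripts to look and compute and a tool call to move; the robot and the scene stay as the last step left them, time stands still between calls to the robot, and variables do not carry over. Pictures are saved under pics/ and viewed, about 8 in all and at most 12, crops included, and the job is handed in when it is done.

Besides the shell and the picture viewer there is one more tool, called after ">>>" by a JSON object that holds its "name" and its "arguments", one argument or row to a line. carry_out: Moves the arm, as the interface text tells. Its arguments: {"type":"object","properties":{"steps":{"type":"array","items":{"type":"array","items":{"type":"array","items":{"type":"number"}}}},"grip_force":{"type":"number"}},"required":["steps"]}

```bash
mkdir -p pics; cat > h.py <<'E'
import numpy as np, cv2
from bench import arm
def grab(n,f=None):
    d=arm.get_image(n); 
    if f: cv2.imwrite('pics/'+f,d['image'][:,:,::-1])
    z=d['z_map']; v,u=np.mgrid[:384,:512]
    c=np.stack([(u-d['cx'])/d['fx']*z,(v-d['cy'])/d['fy']*z,z],-1)
    R=np.array(d['R']);t=np.array(d['t'])
    d['P']=(c-t)@R; d['P'][z==0]=np.nan
    return d
E
python3 - <<'E'
from h import *
a=grab('scene','s1.png');b=grab('top','t1.png')
for d in(a,b): print(d['fx'],d['R'],d['t'])
np.savez('/tmp/a.npz',P=a['P'],Q=b['P'])
s=arm.get_state();print(s)
E
```

```text
401.60040686491226 [[ 0.73314817 -0.68005968  0.00354751]
 [-0.49285899 -0.53491363 -0.68626338]
 [ 0.46859767  0.50138432 -0.72734448]] [-0.36932471  0.34807021  0.79859764]
452.67811110685585 [[-0.01274522 -0.99990914 -0.00439026]
 [-0.97960392  0.0133667  -0.20049312]
 [ 0.20053359  0.00174539 -0.97968527]] [-0.0034056   0.5433651   1.34276695]
{'t': 0.1, 'joint_pos': array([ 9.87761984e-01,  3.26846497e-01, -1.93494355e-01,  1.05200711e+00,
        1.86343957e-05,  1.43659223e+00]), 'joint_vel': array([-0.00019892, -0.0014538 ,  0.0025854 , -0.000449  , -0.00049725,
        0.00015058]), 'joint_torque': array([-3.84615169e-04, -4.44240403e+01,  2.63037336e+01,  7.90083868e-03,
       -1.71111860e-04,  2.00462171e-05]), 'position': array([0.23835743, 0.49510579, 0.24458882]), 'eef_rot': array([ 0.68917675,  0.15684544,  0.68957418, -0.15786818]), 'wrist_force': array([-0.30821587,  0.47868791, -0.19253776]), 'torque': array([ 0.04522268, -0.00401331, -0.02614604]), 'finger_gap': 0.08545040985566313}
```

View pics/s1.png

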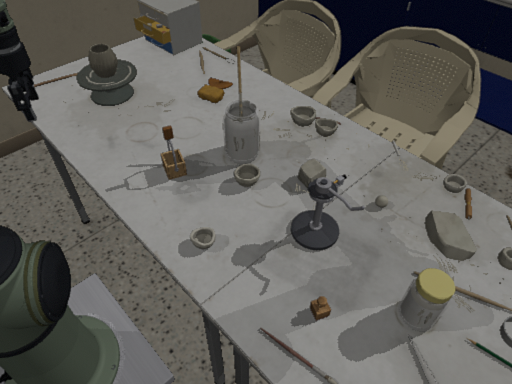

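View pics/t1.png

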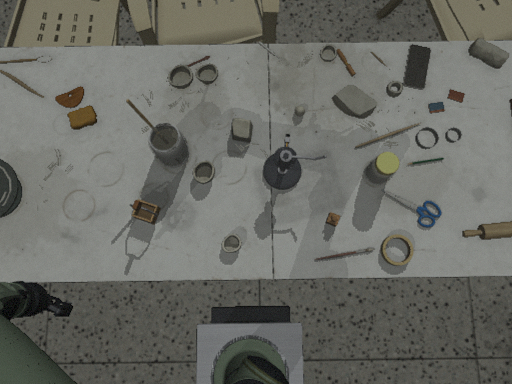

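The stand's foot is at top (282,170) with its head at (287,155), and the hook points right to (325,157). The caddy's tub is at top (147,210) and its tab at scene (168,132). The pots are at top (203,172) and (231,243), the stamp at (333,218).

```bash
python3 - <<'E'
from h import *
f=np.load('/tmp/a.npz');P,Q=f['P'],f['Q']
a=cv2.imread('pics/s1.png');b=cv2.imread('pics/t1.png')
def crop(i,x,y,w,h,k): return cv2.resize(i[y:y+h,x:x+w],None,fx=k,fy=k,interpolation=cv2.INTER_CUBIC)
c1=crop(a,145,115,60,75,5);c2=crop(a,280,160,90,100,4)
c3=crop(b,120,190,50,50,5);c4=crop(b,255,125,80,75,4)
o=np.zeros((580,760,3),np.uint8)
y=x=0
o[:c1.shape[0]][:375,:300]=c1[:375];o[:300,320:640]=c4
o[376:,:250]=c3[:204];o[300:580,320:680]=c2[:280]
cv2.imwrite('pics/c1.png',o)
def reg(M,lo,hi,n):
    m=((M>lo)&(M<hi)).all(-1); p=M[m]; v,u=np.where(m)
    if len(p): print(n,len(p),'mean',p.mean(0).round(4),'min',p.min(0).round(4),'max',p.max(0).round(4),'uv',u.mean().round(1),v.mean().round(1))
    return p
for n,M in(('s',P),('t',Q)):
    for nm,(u,v) in dict(s=dict(foot=(316,231),head=(321,183),tab=(168,132),tub=(174,165),hookend=(358,207),pot2=(247,176),pot3=(203,238),stamp=(320,308)),t=dict(foot=(282,175),head=(287,155),tub=(147,210),hookend=(322,157),pot2=(203,172),pot3=(231,243),stamp=(333,218)))[n].items(): print(n,nm,M[v,u].round(4))
# foot ring points
for n,M in(('s',P),('t',Q)):
    h=Mh=M[130:190,250:340] if n=='t' else M[165:260,270:380]
    reg(h,[0,-.5,.018],[1,.5,.03],n+'foot'); reg(h,[0,-.5,.172],[1,.5,.2],n+'hi'); reg(h,[0,-.5,.14],[1,.5,.172],n+'mid')
    g=M[180:280,100:180] if n=='t' else M[110:185,140:195]
    p=reg(g,[0,.2,.012],[1,.6,.06],n+'tub'); 
    if len(p): print(cv2.minAreaRect(p[:,:2].astype(np.float32)))
    reg(g,[0,.2,.118],[1,.6,.17],n+'tab');reg(g,[0,.2,.07],[1,.6,.118],n+'wire')
E
```

```text
s foot [ 0.6123 -0.1241  0.0201]
s head [ 0.616  -0.1102  0.179 ]
s tab [0.4903 0.3132 0.1448]
s tub [0.4762 0.2877 0.0502]
s hookend [ 0.6161 -0.2114  0.1823]
s pot2 [0.626  0.1475 0.0085]
s pot3 [0.3963 0.0607 0.0053]
s stamp [ 0.4556 -0.2692  0.0282]
t foot [ 0.6054 -0.1109  0.0194]
t head [ 0.6243 -0.1154  0.1815]
t tub [0.4821 0.2943 0.1146]
t hookend [ 0.6158 -0.2141  0.1859]
t pot2 [0.6214 0.1426 0.009 ]
t pot3 [0.392  0.0533 0.0081]
t stamp [ 0.4603 -0.261   0.0511]
sfoot 683 mean [ 0.6314 -0.1082  0.0208] min [ 0.5711 -0.1762  0.018 ] max [0.8233 0.0462 0.0299] uv 46.2 58.6
shi 230 mean [ 0.6202 -0.1352  0.1779] min [ 0.606  -0.2235  0.172 ] max [ 0.6405 -0.0931  0.1933] uv 61.1 23.6
smid 582 mean [ 0.6237 -0.1257  0.1581] min [ 0.5893 -0.2075  0.1402] max [ 0.6962 -0.0772  0.1719] uv 57.3 26.6
stub 452 mean [0.4881 0.3138 0.0358] min [0.4527 0.2778 0.012 ] max [0.5261 0.358  0.059 ] uv 32.8 52.3
((0.49021074175834656, 0.3165386915206909), (0.07845526188611984, 0.056046344339847565), 70.20195770263672)
stab 145 mean [0.489  0.3143 0.1418] min [0.4767 0.2955 0.1184] max [0.50
[... 192 characters left out ...]
1656  0.0181] max [ 0.7533 -0.0103  0.0286] uv 30.8 42.7
thi 174 mean [ 0.6212 -0.1323  0.1785] min [ 0.6063 -0.2221  0.1721] max [ 0.6399 -0.0952  0.197 ] uv 42.9 26.3
tmid 373 mean [ 0.6297 -0.1166  0.1598] min [ 0.5889 -0.2047  0.1421] max [ 0.6961 -0.0764  0.172 ] uv 36.8 25.3
ttub 214 mean [0.4868 0.312  0.0415] min [0.454  0.2786 0.0127] max [0.5267 0.358  0.0577] uv 46.7 32.4
((0.49063989520072937, 0.31698042154312134), (0.07319880276918411, 0.05657006800174713), 70.23710632324219)
ttab 89 mean [0.4898 0.3155 0.1457] min [0.4778 0.2963 0.1182] max [0.5043 0.3406 0.1636] uv 37.2 25.7
twire 23 mean [0.4843 0.3007 0.1005] min [0.4772 0.2829 0.0807] max [0.5019 0.351  0.115 ] uv 46.0 30.0
```

View pics/c1.png

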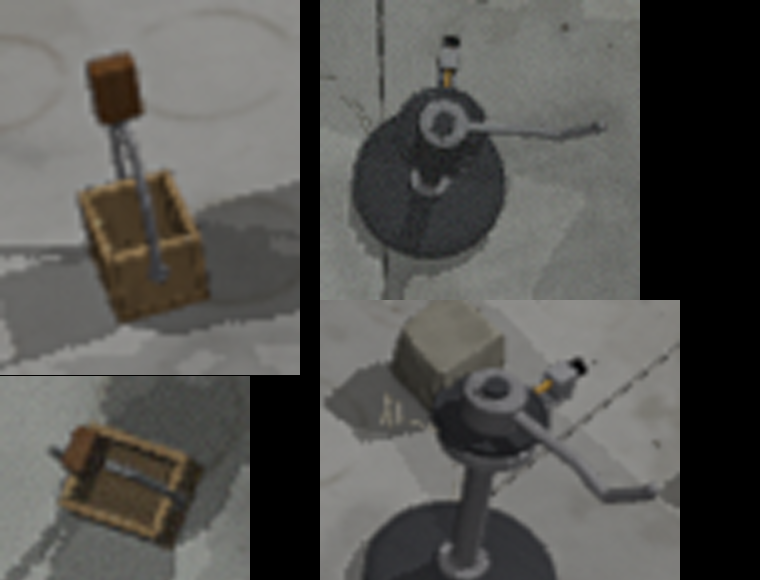

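>>> {"name": "carry_out", "arguments": {
  "steps": [
    [[1,-4,2,0.1,-1],[3,-8,2,0.2,-1],[5,-12,2,0.3,-1],[7,-16,2,0.38,-1],[9,-20,2,0.38,-1],[11,-24,2,0.38,-1],[13,-28,2,0.38,-1],[15,-31,2,0.38,-1]]
  ]
}}

```text
t: 0.77
position: [0.3797, 0.1971, 0.2645]
eef_rot: [0.706, 0.024, 0.707, -0.025]
wrist_force: [0.7, 0.5, -0.7]
finger_gap: 0.0003
```

>>> {"name": "carry_out", "arguments": {
  "steps": [
    [[2.5,-3.2,0,0,-1],[5,-6.4,0,0,-1],[7.5,-9.6,0,0,-1],[10,-12.8,0,0,-1],[12.5,-16,0,0,-1],[15,-19.2,0,0,-1],[17.5,-22.4,0,0,-1],[20,-25.6,0,0,-1]]
  ]
}}

```text
t: 1.43
position: [0.5803, -0.0608, 0.264]
eef_rot: [0.706, 0.024, 0.707, -0.025]
wrist_force: [0.4, 0.7, -0.9]
finger_gap: -0.0001
```

>>> {"name": "carry_out", "arguments": {
  "steps": [
    [[2.5,-3.2,0,0,-1],[5,-6.4,0,0,-1],[7.5,-9.6,0,0,-1],[8.5,-13,0,0,-1],[8.5,-13.8,0,0,-1],[8.5,-13.8,0,0,-1]]
  ]
}}

```text
t: 1.93
position: [0.6649, -0.2016, 0.2622]
eef_rot: [0.705, 0.025, 0.708, -0.026]
wrist_force: [0.4, 0.3, 0.2]
finger_gap: -0.0001
```

>>> {"name": "carry_out", "arguments": {
  "steps": [
    [[-0.5,1.4,-2,0,-1],[-0.5,1.4,-5,0,-1],[-0.5,1.4,-8,0,-1],[-0.5,1.4,-10.2,0,-1],[-0.5,1.4,-10.2,0,-1],[-0.5,1.4,-10.2,0,-1]]
  ]
}}

```text
t: 2.43
position: [0.6585, -0.1857, 0.1594]
eef_rot: [0.704, 0.025, 0.709, -0.025]
wrist_force: [-0.2, 0.1, 0.8]
finger_gap: -0.0002
```

```bash
python3 - <<'E'
import numpy as np
A=np.array([.6235,-.112]);r,d=.075,.015
for t in list(range(266,226,-5))+list(range(226,135,-3)):
    a=np.radians(t);e=np.array([np.cos(a),np.sin(a)]);n=np.array([np.sin(a),-np.cos(a)])
    p=A+r*e-d*n; print(t,p.round(4),(n*4).round(1), 'yaw',t-180)
E
```

```text
266 [ 0.6332 -0.1879] [-4.   0.3] yaw 86
261 [ 0.6266 -0.1884] [-4.   0.6] yaw 81
256 [ 0.6199 -0.1884] [-3.9  1. ] yaw 76
251 [ 0.6133 -0.1878] [-3.8  1.3] yaw 71
246 [ 0.6067 -0.1866] [-3.7  1.6] yaw 66
241 [ 0.6003 -0.1849] [-3.5  1.9] yaw 61
236 [ 0.594  -0.1826] [-3.3  2.2] yaw 56
231 [ 0.588  -0.1797] [-3.1  2.5] yaw 51
226 [ 0.5822 -0.1764] [-2.9  2.8] yaw 46
223 [ 0.5789 -0.1741] [-2.7  2.9] yaw 43
220 [ 0.5757 -0.1717] [-2.6  3.1] yaw 40
217 [ 0.5726 -0.1691] [-2.4  3.2] yaw 37
214 [ 0.5697 -0.1664] [-2.2  3.3] yaw 34
211 [ 0.5669 -0.1635] [-2.1  3.4] yaw 31
208 [ 0.5643 -0.1605] [-1.9  3.5] yaw 28
205 [ 0.5619 -0.1573] [-1.7  3.6] yaw 25
202 [ 0.5596 -0.154 ] [-1.5  3.7] yaw 22
199 [ 0.5575 -0.1506] [-1.3  3.8] yaw 19
196 [ 0.5555 -0.1471] [-1.1  3.8] yaw 16
193 [ 0.5538 -0.1435] [-0.9  3.9] yaw 13
190 [ 0.5522 -0.1398] [-0.7  3.9] yaw 10
187 [ 0.5509 -0.136 ] [-0.5  4. ] yaw 7
184 [ 0.5497 -0.1322] [-0.3  4. ] yaw 4
181 [ 0.5488 -0.1283] [-0.1  4. ] yaw 1
178 [ 0.548  -0.1244] [0.1 4. ] yaw -2
175 [ 0.5475 -0.1204] [0.3 4. ] yaw -5
172 [ 0.5471 -0.1164] [0.6 4. ] yaw -8
169 [ 0.547  -0.1124] [0.8 3.9] yaw -11
166 [ 0.5471 -0.1084] [1.  3.9] yaw -14
163 [ 0.5474 -0.1044] [1.2 3.8] yaw -17
160 [ 0.5479 -0.1004] [1.4 3.8] yaw -20
157 [ 0.5486 -0.0965] [1.6 3.7] yaw -23
154 [ 0.5495 -0.0926] [1.8 3.6] yaw -26
151 [ 0.5506 -0.0888] [1.9 3.5] yaw -29
148 [ 0.5519 -0.085 ] [2.1 3.4] yaw -32
145 [ 0.5535 -0.0813] [2.3 3.3] yaw -35
142 [ 0.5552 -0.0776] [2.5 3.2] yaw -38
139 [ 0.5571 -0.0741] [2.6 3. ] yaw -41
136 [ 0.5591 -0.0707] [2.8 2.9] yaw -44
```

>>> {"name": "carry_out", "arguments": {
  "steps": [
    [[-2.5,-0.2,0,0,-1],[-3.2,-0.3,0,-0.09,-1],[-3.9,-0.3,0,-0.17,-1],[-4.5,-0.2,0,-0.26,-1],[-5.2,-0.1,0,-0.35,-1],[-5.8,0.1,0,-0.44,-1],[-6.4,0.3,0,-0.52,-1],[-7.0,0.6,0,-0.61,-1]]
  ]
}}

```text
t: 3.1
position: [0.591, -0.1808, 0.1627]
eef_rot: [0.666, 0.238, 0.666, -0.237]
wrist_force: [2.3, -2.9, -2.2]
finger_gap: 0.0001
```

>>> {"name": "carry_out", "arguments": {
  "steps": [
    [[-0.3,0.2,0,-0.04,-1],[-0.6,0.35,0,-0.07,-1],[-0.9,0.5,0,-0.11,-1],[-1.2,0.7,-0.1,-0.14,-1]]
  ]
}}

```text
t: 3.43
position: [0.5824, -0.1749, 0.1658]
eef_rot: [0.651, 0.284, 0.644, -0.284]
wrist_force: [4.3, -2.7, 4.1]
finger_gap: -0.0001
```

>>> {"name": "carry_out", "arguments": {
  "steps": [
    [[-0.1,0.1,-0.5,-0.03,-1],[-0.3,0.2,-0.7,-0.05,-1],[-0.3,0.2,-0.7,-0.05,-1]]
  ]
}}

```text
t: 3.68
position: [0.5812, -0.1734, 0.1616]
eef_rot: [0.646, 0.3, 0.634, -0.3]
wrist_force: [1.9, -1.1, 1.1]
finger_gap: -0.0
```

>>> {"name": "carry_out", "arguments": {
  "steps": [
    [[-0.3,0.2,-0.3,-0.04,-1],[-0.5,0.4,-0.3,-0.07,-1],[-0.5,0.4,-0.3,-0.07,-1]]
  ]
}}

```text
t: 3.93
position: [0.5769, -0.1697, 0.1602]
eef_rot: [0.636, 0.322, 0.623, -0.322]
wrist_force: [0.5, -1.4, 0.6]
finger_gap: 0.0004
```

>>> {"name": "carry_out", "arguments": {
  "steps": [
    [[-0.35,0.2,-0.2,0,-1],[-0.6,0.4,-0.2,-0.02,-1],[-0.6,0.4,-0.2,-0.03,-1]]
  ]
}}

```text
t: 4.18
position: [0.5711, -0.1654, 0.1588]
eef_rot: [0.632, 0.332, 0.617, -0.332]
wrist_force: [1.9, -0.8, 1.0]
finger_gap: -0.0003
```

>>> {"name": "carry_out", "arguments": {
  "steps": [
    [[-0.25,0.2,0,-0.03,-1],[-0.5,0.45,0,-0.06,-1],[-0.5,0.45,0,-0.06,-1]]
  ]
}}

```text
t: 4.43
position: [0.5657, -0.1603, 0.1587]
eef_rot: [0.621, 0.35, 0.607, -0.35]
wrist_force: [0.5, -0.2, 0.4]
finger_gap: 0.0
```

>>> {"name": "carry_out", "arguments": {
  "steps": [
    [[-0.2,0.2,0,-0.03,-1],[-0.4,0.45,0,-0.07,-1],[-0.4,0.45,0,-0.07,-1]]
  ]
}}

```text
t: 4.68
position: [0.5615, -0.1555, 0.1586]
eef_rot: [0.608, 0.371, 0.595, -0.372]
wrist_force: [1.9, -0.7, 0.4]
finger_gap: 0.0001
```

>>> {"name": "carry_out", "arguments": {
  "steps": [
    [[-0.15,0.25,0,-0.04,-1],[-0.3,0.5,0,-0.08,-1],[-0.3,0.5,0,-0.08,-1]]
  ]
}}

```text
t: 4.93
position: [0.5582, -0.1505, 0.1585]
eef_rot: [0.593, 0.394, 0.58, -0.396]
wrist_force: [1.8, -1.2, 0.2]
finger_gap: -0.0001
```

>>> {"name": "carry_out", "arguments": {
  "steps": [
    [[-0.1,0.25,0,-0.04,-1],[-0.25,0.5,0,-0.08,-1],[-0.25,0.5,0,-0.08,-1]]
  ]
}}

```text
t: 5.18
position: [0.5554, -0.1453, 0.1585]
eef_rot: [0.576, 0.417, 0.564, -0.419]
wrist_force: [1.7, -1.6, 0.3]
finger_gap: 0.0003
```

>>> {"name": "carry_out", "arguments": {
  "steps": [
    [[-0.1,0.25,0,-0.03,-1],[-0.2,0.5,0,-0.07,-1],[-0.2,0.5,0,-0.07,-1]]
  ]
}}

```text
t: 5.43
position: [0.5531, -0.1403, 0.1584]
eef_rot: [0.562, 0.436, 0.55, -0.439]
wrist_force: [1.6, -1.1, 1.1]
finger_gap: -0.0002
```

>>> {"name": "carry_out", "arguments": {
  "steps": [
    [[-0.1,0.25,0,-0.03,-1],[-0.15,0.5,0,-0.07,-1],[-0.15,0.5,0,-0.07,-1]]
  ]
}}

```text
t: 5.68
position: [0.5514, -0.1353, 0.1583]
eef_rot: [0.546, 0.454, 0.535, -0.458]
wrist_force: [1.4, -2.6, 1.0]
finger_gap: 0.0001
```

>>> {"name": "carry_out", "arguments": {
  "steps": [
    [[-0.05,0.25,0,-0.03,-1],[-0.1,0.5,0,-0.06,-1],[-0.1,0.5,0,-0.06,-1]]
  ]
}}

```text
t: 5.93
position: [0.55, -0.1304, 0.1583]
eef_rot: [0.533, 0.469, 0.522, -0.473]
wrist_force: [0.7, -2.6, 1.5]
finger_gap: -0.0001
```

>>> {"name": "carry_out", "arguments": {
  "steps": [
    [[-0.05,0.25,0,-0.03,-1],[-0.05,0.5,0,-0.06,-1],[-0.05,0.5,0,-0.06,-1]]
  ]
}}

```text
t: 6.18
position: [0.5489, -0.1247, 0.158]
eef_rot: [0.518, 0.484, 0.509, -0.489]
wrist_force: [-1.1, 0.1, 0.8]
finger_gap: -0.0
```

>>> {"name": "carry_out", "arguments": {
  "steps": [
    [[0,0.15,0,-0.02,-1],[0,0.3,0,-0.04,-1],[0,0.3,0,-0.04,-1]]
  ]
}}

```text
t: 6.43
position: [0.5482, -0.1211, 0.1575]
eef_rot: [0.507, 0.494, 0.5, -0.499]
wrist_force: [-1.3, -1.3, -0.2]
finger_gap: -0.0002
```

>>> {"name": "carry_out", "arguments": {
  "steps": [
    [[0,0.15,0,-0.02,-1],[0,0.4,0,-0.05,-1],[0,0.4,0,-0.05,-1]]
  ]
}}

```text
t: 6.68
position: [0.5479, -0.117, 0.1575]
eef_rot: [-0.495, -0.506, -0.487, 0.512]
wrist_force: [-0.1, -1.0, 0.5]
finger_gap: -0.0
```

>>> {"name": "carry_out", "arguments": {
  "steps": [
    [[0,0.2,0,-0.02,-1],[0.05,0.45,0,-0.05,-1],[0.05,0.45,0,-0.05,-1]]
  ]
}}

```text
t: 6.93
position: [0.5478, -0.1128, 0.1574]
eef_rot: [-0.481, -0.518, -0.474, 0.525]
wrist_force: [-2.4, -4.2, 0.8]
finger_gap: -0.0001
```

>>> {"name": "carry_out", "arguments": {
  "steps": [
    [[0,0.1,0,-0.02,-1],[0.05,0.2,0,-0.03,-1],[0.05,0.2,0,-0.03,-1]]
  ]
}}

```text
t: 7.18
position: [0.5476, -0.1116, 0.1574]
eef_rot: [-0.473, -0.524, -0.466, 0.533]
wrist_force: [-2.4, -5.7, 2.9]
finger_gap: -0.0002
```

```bash
python3 - <<'E'
from h import *
a=grab('scene','s2.png');b=grab('top','t2.png')
A=cv2.imread('pics/s1.png');B=cv2.imread('pics/t1.png')
def c(i,x,y,w,h): return cv2.resize(i[y:y+h,x:x+w],(380,280),interpolation=cv2.INTER_CUBIC)
o=np.vstack([np.hstack([c(A,318,163,38,28),c(a['image'][:,:,::-1],318,163,38,28)]),np.hstack([c(B,268,128,38,28),c(b['image'][:,:,::-1],268,128,38,28)])])
cv2.imwrite('pics/c2.png',o)
print(arm.get_state()['wrist_force'])
E
```

```text
[-2.91903911 -4.13511123  2.72896301]
```

View pics/c2.png

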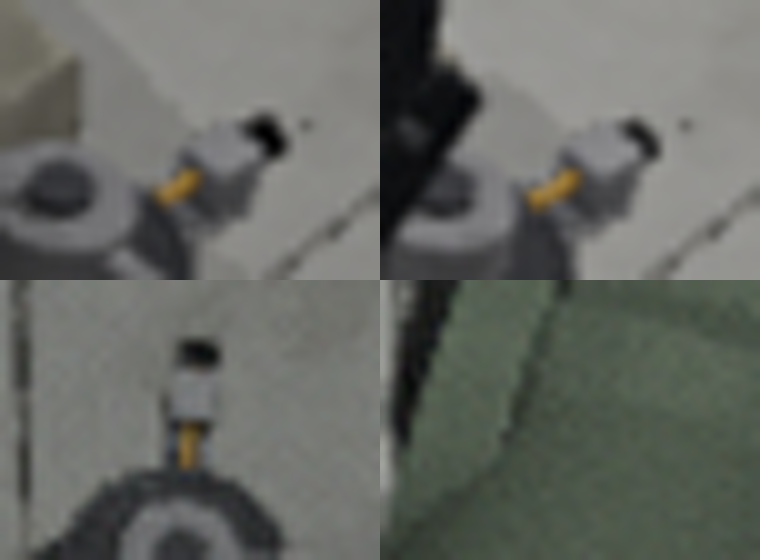

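The catch is home: in scene view the black button has sunk towards the block and more brass pin shows than before. Forces at the stop stay around 6 N. I'm backing off from the hook.

>>> {"name": "carry_out", "arguments": {
  "steps": [
    [[0,-1,0,0,-1],[-0.5,-2.5,0,0,-1],[-0.5,-3,1,0,-1],[-0.5,-3,5,0,-1],[-0.5,-3,9,0,-1],[-0.5,-3,11,0,-1]]
  ]
}}

```text
t: 7.78
position: [0.5442, -0.1419, 0.2725]
eef_rot: [-0.475, -0.526, -0.464, 0.532]
wrist_force: [1.1, -0.5, 0.1]
finger_gap: 0.0001
```

>>> {"name": "carry_out", "arguments": {
  "steps": [
    [[-3,3,0,0.1,-1],[-5,7,0,0.2,-1],[-6,11,0,0.3,-1],[-6,15,0,0.4,-1],[-6,19,0,0.5,-1],[-6,23,0,0.6,-0.5],[-5.5,27,0,0.7,-0.2],[-5,31,0,0.8,-0.1]]
  ]
}}

```text
t: 8.45
position: [0.4939, 0.1706, 0.2736]
eef_rot: [0.645, 0.302, 0.633, -0.302]
wrist_force: [1.2, -0.6, 0.0]
finger_gap: 0.0361
```

>>> {"name": "carry_out", "arguments": {
  "steps": [
    [[-0.2,4,0,0.1,-0.1],[-0.4,8,0,0.2,-0.1],[-0.4,12,0,0.3,-0.1],[-0.4,14.5,0,0.4,-0.1],[-0.4,14.5,-2,0.5,-0.1],[-0.4,14.5,-3,0.54,-0.1],[-0.4,14.5,-3,0.54,-0.1]]
  ]
}}

```text
t: 9.03
position: [0.4883, 0.3162, 0.2416]
eef_rot: [0.701, 0.121, 0.693, -0.119]
wrist_force: [-0.3, -0.1, -0.0]
finger_gap: 0.0383
```

```bash
python3 - <<'E'
from h import *
a=grab('scene','s3.png');b=grab('top','t3.png')
o=np.hstack([cv2.resize(a['image'][90:190,130:230,::-1],(400,400),interpolation=cv2.INTER_CUBIC),cv2.resize(b['image'][125:225,237:337,::-1],(400,400),interpolation=cv2.INTER_CUBIC)])
cv2.imwrite('pics/c3.png',o)
for n,M in(('s',a['P']),('t',b['P'])):
    p=M.reshape(-1,3);q=p[:,:2]-[.6235,-.112];r=np.hypot(*q.T)
    m=(r<.12)&(r>.04)&(p[:,2]>.15)&(p[:,2]<.21)&(q[:,0]<.02)
    q=q[m];z=p[m,2];rr=r[m]
    print(n,m.sum(),'ang',np.degrees(np.arctan2(q[:,1],q[:,0])%(2*np.pi)).mean().round(2),'rmax',rr.max().round(4), 'line',cv2.fitLine(q.astype(np.float32),cv2.DIST_L2,0,.01,.01).ravel().round(4))
    h=r<.0175; h&=(p[:,2]>.176); print('hub',p[h].mean(0).round(4))
    i=(rr>.1); print('tip',(q[i].mean(0)+[.6235,-.112]).round(4),z[i].max().round(4))
s=arm.get_state();print(s['position'],s['eef_rot'])
E
```

```text
s 112 ang 169.13 rmax 0.1133 line [ 0.9848 -0.1739 -0.0763  0.0145]
hub [ 0.6224 -0.1123  0.1786]
tip [ 0.5176 -0.0919] 0.1946
t 65 ang 168.0 rmax 0.1138 line [ 0.98   -0.1989 -0.0731  0.0155]
hub [ 0.6229 -0.1115  0.1796]
tip [ 0.5182 -0.0895] 0.1981
[0.48972419 0.31582828 0.24391366] [ 0.7019793   0.12300766  0.69121523 -0.11964819]
```

View pics/c3.png

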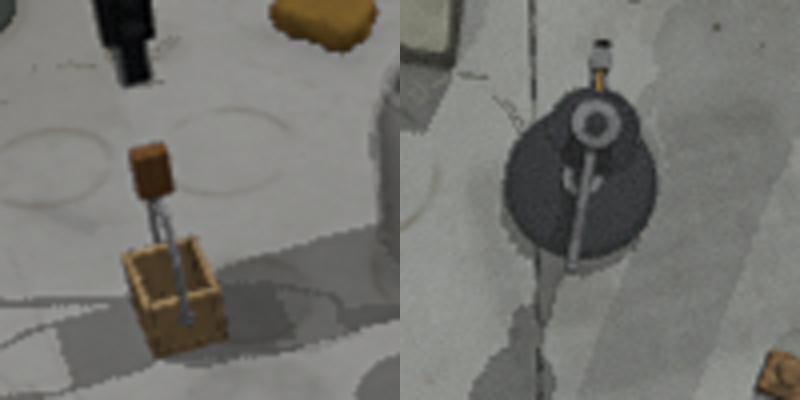

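The caddy stands untouched under the fingers (tab at left-panel (152,172)), and the hook sits at about 168.6°.

>>> {"name": "carry_out", "arguments": {
  "steps": [
    [[0,0,-4,0,-0.1],[0,0,-7,0,-0.1],[0,0,-9.3,0,-0.1],[0,0,-10.2,0,-0.1],[0,0,-10.2,0,-0.1]]
  ],
  "grip_force": 35
}}

```text
t: 9.55
position: [0.4889, 0.3151, 0.1407]
eef_rot: [0.701, 0.123, 0.692, -0.121]
wrist_force: [0.3, 1.0, -0.2]
finger_gap: 0.0383
```

>>> {"name": "carry_out", "arguments": {
  "steps": [
    [[0,0,0,0,-1],[0,0,0,0,-1],[0,0,0,0,-1],[0,0,0,0,-1],[0,0,0,0,-1],[0,0,0,0,-1]]
  ],
  "grip_force": 35
}}

```text
t: 10.05
position: [0.4902, 0.3157, 0.1425]
eef_rot: [0.702, 0.124, 0.691, -0.12]
wrist_force: [0.0, 0.8, 6.0]
finger_gap: 0.0132
```

>>> {"name": "carry_out", "arguments": {
  "steps": [
    [[0,0,1,0,-1],[0,0,3,0,-1],[0,0,5.5,0,-1],[0,0,8,0,-1],[0,0,9.5,0,-1],[0,0,9.5,0,-1]]
  ]
}}

```text
t: 10.55
position: [0.4919, 0.3166, 0.2419]
eef_rot: [0.704, 0.125, 0.689, -0.119]
wrist_force: [0.9, 0.8, -0.2]
finger_gap: 0.0138
```

>>> {"name": "carry_out", "arguments": {
  "steps": [
    [[-0.5,-2,0,0.05,-1],[-1,-5,0,0.1,-1],[-1.5,-8.5,0,0.15,-1],[-2,-12,0,0.15,-1],[-2.5,-15.5,0,0.15,-1],[-2.9,-19,0,0.15,-1],[-2.9,-22,0,0.15,-1],[-2.9,-24,0,0.15,-1]]
  ]
}}

```text
t: 11.22
position: [0.4616, 0.0743, 0.2411]
eef_rot: [0.71, 0.073, 0.697, -0.066]
wrist_force: [0.2, 0.0, -1.1]
finger_gap: 0.0134
```

>>> {"name": "carry_out", "arguments": {
  "steps": [
    [[0,-3,0,0,-1],[0,-6,0,0,-1],[0,-9,0,0,-1],[0,-12,0,0,-1],[0,-14.5,-0.2,0,-1],[0,-15.3,-0.3,0,-1],[0,-15.3,-0.3,0,-1]]
  ]
}}

```text
t: 11.8
position: [0.4609, -0.0801, 0.2371]
eef_rot: [0.709, 0.075, 0.698, -0.068]
wrist_force: [-0.7, 0.3, -1.1]
finger_gap: 0.0133
```

```bash
python3 - <<'E'
from h import *
a=grab('scene','s4.png');b=grab('top','t4.png')
o=np.hstack([cv2.resize(a['image'][140:260,200:370,::-1],(510,360)),cv2.resize(b['image'][130:250,220:320,::-1],(280,360))])
cv2.imwrite('pics/c4.png',o)
s=arm.get_state();print(s['position'],s['eef_rot'])
p=a['P'].reshape(-1,3);m=(np.hypot(p[:,0]-.463,p[:,1]+.08)<.045)
for lo,hi in((.1,.16),(.2,.26)):
    q=p[m&(p[:,2]>lo)&(p[:,2]<hi)]; print(lo,len(q),q.mean(0).round(4),q.min(0).round(4),q.max(0).round(4))
E
```

```text
[ 0.4609975  -0.07807589  0.23747367] [ 0.70952883  0.07384477  0.69766223 -0.06620576]
0.1 968 [ 0.459  -0.0784  0.1262] [ 0.4278 -0.1154  0.1   ] [ 0.4938 -0.0407  0.159 ]
0.2 228 [ 0.4523 -0.0853  0.236 ] [ 0.4465 -0.1083  0.2005] [ 0.4653 -0.0506  0.2598]
```

View pics/c4.png

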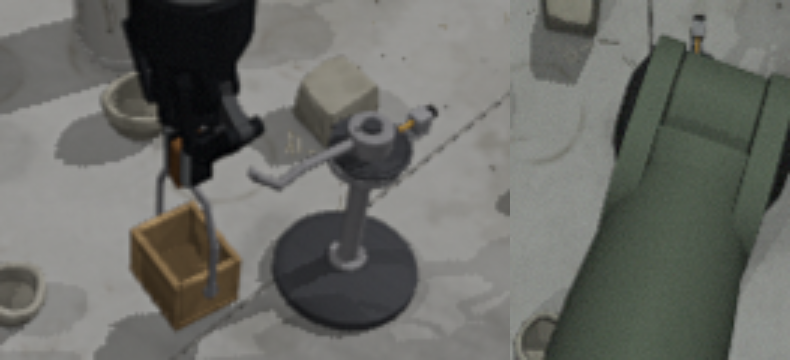

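The left panel shows the caddy hanging upright and the hook tip at (255,175) pointing at the opening of the bail. I'm moving in along the hook.

>>> {"name": "carry_out", "arguments": {
  "steps": [
    [[1,-0.2,0,0,-1],[2,-0.4,0,0,-1],[3.2,-0.7,0,0,-1],[4.4,-0.9,0,0,-1],[5.6,-1.2,0,0,-1],[6.8,-1.4,0,0,-1],[7.8,-1.6,0,0,-1],[7.8,-1.6,0,0,-1]]
  ]
}}

```text
t: 12.57
position: [0.5419, -0.0936, 0.2373]
eef_rot: [0.71, 0.073, 0.697, -0.066]
wrist_force: [0.5, 0.1, -1.2]
finger_gap: 0.0134
```

>>> {"name": "carry_out", "arguments": {
  "steps": [
    [[-0.2,-0.1,-0.8,0,-1],[-0.2,-0.1,-1.6,0,-1],[-0.2,-0.1,-2.4,0,-1],[-0.2,-0.1,-3.2,0,-1],[-0.2,-0.1,-3.8,0,-1],[-0.2,-0.1,-3.8,0,-1]]
  ]
}}

```text
t: 13.07
position: [0.541, -0.0949, 0.199]
eef_rot: [0.711, 0.073, 0.696, -0.066]
wrist_force: [3.7, -0.5, -0.4]
finger_gap: 0.0135
```

```bash
python3 - <<'E'
from h import *
a=grab('scene','s5.png')
cv2.imwrite('pics/c5.png',cv2.resize(a['image'][150:250,260:380,::-1],(720,600),interpolation=cv2.INTER_CUBIC))
print(arm.get_state()['position'],arm.get_state()['wrist_force'])
E
```

```text
[ 0.54085892 -0.09488466  0.19933289] [ 3.54232419 -1.51201061 -0.03984524]
```

View pics/c5.png

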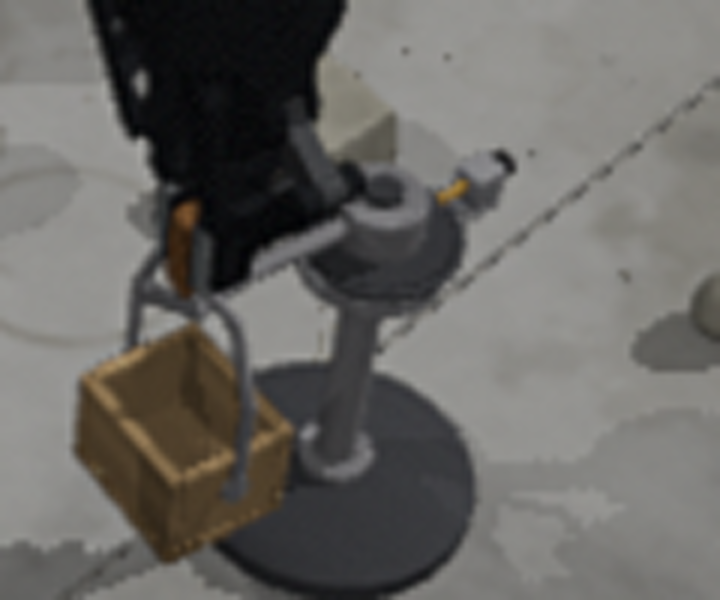

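The bar (about (165,300)) has the rod through the bail. The sideways force suggests it touches the outer upslope, so I'm shifting slightly inwards while lowering.

>>> {"name": "carry_out", "arguments": {
  "steps": [
    [[0.2,0,0,0,-1],[0.4,-0.1,-0.1,0,-1],[0.4,-0.1,-0.3,0,-1],[0.4,-0.1,-0.3,0,-1]]
  ]
}}

```text
t: 13.45
position: [0.5447, -0.0959, 0.196]
eef_rot: [0.711, 0.073, 0.696, -0.066]
wrist_force: [0.8, 0.8, 0.4]
finger_gap: 0.0132
```

>>> {"name": "carry_out", "arguments": {
  "steps": [
    [[0,0,-0.1,0,-1],[0,0,-0.2,0,-1],[0,0,-0.2,0,-1]]
  ]
}}

```text
t: 13.7
position: [0.5452, -0.0961, 0.1947]
eef_rot: [0.711, 0.073, 0.696, -0.066]
wrist_force: [1.0, 0.3, 5.0]
finger_gap: 0.0138
```

>>> {"name": "carry_out", "arguments": {
  "steps": [
    [[0,0,0,0,-0.5],[0,0,0,0,-0.3],[0,0,0,0,-0.2],[0,0,0,0,-0.2],[0,0,0,0,-0.2]]
  ]
}}

```text
t: 14.12
position: [0.545, -0.096, 0.1945]
eef_rot: [0.711, 0.073, 0.696, -0.066]
wrist_force: [-0.1, 0.5, 0.0]
finger_gap: 0.034
```

```bash
python3 - <<'E'
from h import *
a=grab('scene','s6.png')
cv2.imwrite('pics/c6.png',cv2.resize(a['image'][150:250,260:380,::-1],(720,600),interpolation=cv2.INTER_CUBIC))
print(arm.get_state()['position'],arm.get_state()['wrist_force'],arm.get_state()['finger_gap'])
E
```

```text
[ 0.54499131 -0.09605684  0.19449826] [ 0.20422588 -0.31206206 -0.48609623] 0.03389893338260649
```

View pics/c6.png

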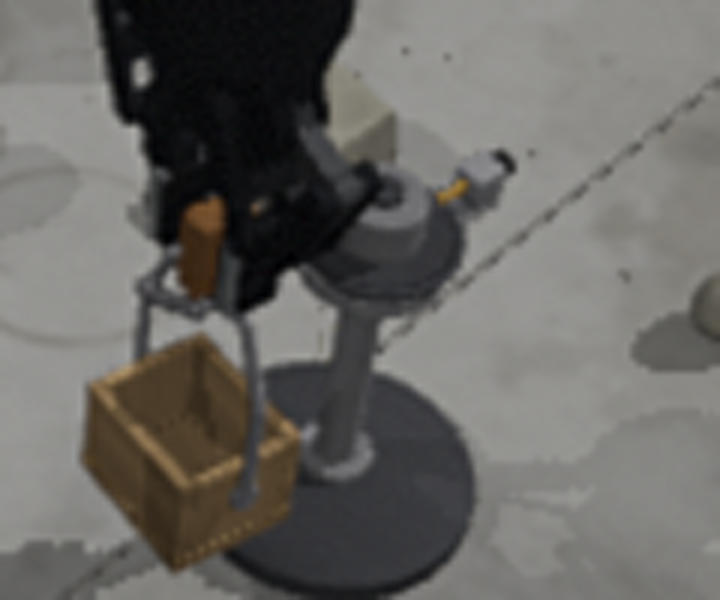

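The caddy now hangs from the hook with the fingers clear of its tab (200,250). I'm withdrawing straight up.

>>> {"name": "carry_out", "arguments": {
  "steps": [
    [[0,0,1,0,-0.2],[0,0,2.5,0,-0.2],[0,0,5,0,-0.2],[0,0,8,0,-0.2],[0,0,11,0,-0.2],[-2,2,12,0,-0.2],[-5,5,12,0,-0.2],[-8,8,12,0,-0.2]]
  ]
}}

```text
t: 14.83
position: [0.4661, -0.017, 0.316]
eef_rot: [0.712, 0.074, 0.695, -0.066]
wrist_force: [-0.3, 0.9, 0.2]
finger_gap: 0.0342
```

>>> {"name": "carry_out", "arguments": {
  "steps": [
    [[-3,3,0,0,-0.2],[-6,6,0,0,-0.2],[-8,9,0,0,-0.2],[-8,13,0,0,-0.2],[-8,17,0,0,-0.2],[-8,19,0,0,-0.2],[-8,20,0,0,-0.2],[-8,20,0,0,-0.2]]
  ]
}}

```text
t: 15.5
position: [0.386, 0.1845, 0.3165]
eef_rot: [0.712, 0.073, 0.695, -0.065]
wrist_force: [-0.4, -0.1, 1.0]
finger_gap: 0.0341
```

>>> {"name": "carry_out", "arguments": {
  "steps": [
    [[0,0,0,0,-0.2],[0,0,0,0,-0.2],[0,0,0,0,-0.2],[0,0,0,0,-0.2],[0,0,0,0,-0.2],[0,0,0,0,-0.2],[0,0,0,0,-0.2],[0,0,0,0,-0.2]]
  ]
}}

```text
t: 16.17
position: [0.386, 0.1842, 0.3165]
eef_rot: [0.712, 0.073, 0.695, -0.065]
wrist_force: [-0.4, 1.4, 0.2]
finger_gap: 0.0341
```

```bash
python3 - <<'E'
from h import *
a=grab('scene','s7.png');b=grab('top','t7.png')
o=np.hstack([cv2.resize(a['image'][150:270,250:370,::-1],(390,390),interpolation=cv2.INTER_CUBIC),cv2.resize(b['image'][125:245,230:350,::-1],(390,390),interpolation=cv2.INTER_CUBIC)])
cv2.imwrite('pics/c7.png',o)
for n,M in(('s',a['P']),('t',b['P'])):
    p=M.reshape(-1,3)
    m=(abs(p[:,0]-.54)<.06)&(abs(p[:,1]+.095)<.06)
    for lo,hi in((.085,.11),(.175,.23)):
        q=p[m&(p[:,2]>lo)&(p[:,2]<hi)];print(n,lo,len(q),q.mean(0).round(4),q.max(0).round(4))
A=cv2.imread('pics/t1.png');d=cv2.absdiff(A,b['image'][:,:,::-1].copy()).max(2)
for k,(u,v) in dict(pot2=(203,172),pot3=(231,243),stamp=(333,218)).items():print(k,d[v-12:v+12,u-12:u+12].mean())
E
```

```text
s 0.085 455 [ 0.5397 -0.0969  0.0973] [ 0.5771 -0.0591  0.109 ]
s 0.175 216 [ 0.5399 -0.0971  0.1965] [ 0.559  -0.0868  0.2136]
t 0.085 164 [ 0.5364 -0.094   0.101 ] [ 0.5767 -0.0588  0.1099]
t 0.175 94 [ 0.5443 -0.0943  0.1978] [ 0.5996 -0.0739  0.2169]
pot2 13.581597222222221
pot3 7.217013888888889
stamp 7.854166666666667
```

View pics/c7.png

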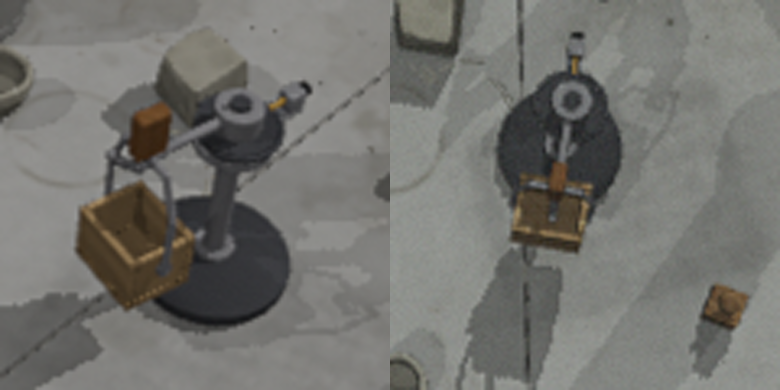

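The caddy hangs in the dip, at tub (135,240) left and (550,215) right. The button is still in and the bystanders look unmoved. I'm handing in.

```bash
python3 -c "
from bench import arm
print(arm.job_done())"
```

```text
the job is handed in; nothing more can be done
None
```

The job is done and handed in at about 16 s. The hook is caught at the front, and the caddy hangs freely in its dip.

- **Hook:** I pushed it round in small steps with the closed fingers. It met the stop at about 11° past the front, with force readings up to about 7 N. In the pictures the catch's button has sunk in and more of the pin shows, and it looked the same in the last picture. I had no direct reading of the catch.
- **Caddy:** I gripped it by the tab and passed the bail over the hook's tip. While lowering, the bar touched the tip's slope at about 4 N, so I shifted it about 4 mm inwards before seating it. After release the tub's centre measured about (0.540, -0.097), within about 2 mm of the computed seat point, with the fingers clear.
- **Bystanders:** The smaller pot and the stamp looked unchanged in before-and-after pictures. The bigger pot's patch differed somewhat more, probably from the arm's shadow, since the arm never went near it. I did not re-measure it.

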